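Power up the bench and hold the test key

ROBOT

A 6-joint arm with a two-finger parallel gripper is mounted at the origin on a cart in front of the work surface, level with it; the furniture and walls round the work are solid. World frame = base frame: x ahead of the robot, y to its left, z up, the work surface at z = 0. Lengths are in mm, angles in degrees, forces in N, time in s.
With the tool pointing down it reaches from about 325 to 750 mm from the base axis. Payload 7.6 kg.
Tool frame: the origin (TCP) lies midway between the tips of the shut fingers; the grasp point (between the pads) lies 19 mm behind it; z points along the fingers, y is the line along which they close (so a half turn about z gives the same grasp; the last joint's range is limited). The gripper opens to 85 mm and grips with 20 to 120 N. Pads are 22 mm wide; open, the fingers measure 114 mm over their backs; the gripper's body (76 mm by 85 mm) begins 54 mm behind the grasp point. The pads swing forward as they close: fully open they stand 13 mm farther back than shut.
Start: joints at [-69.116, 2.991, 80.254, -0, 96.75, -4.028], TCP at [221.171, -476.161, 231.323] pointing down, gripper open.
Joint ranges: [-166.34, 166.34], [-52.06, 124.39], [6.96, 135.62], [-60.46, 240.46], [14.63, 156.25], [-167.68, 167.68]. Speed limits (degrees/s): [147.25, 147.25, 172.46, 180, 180, 180].

INTERFACE

Orientations are given as a 3x3 rotation matrix whose columns are the frame's x, y, z axes.
In Python, from workcell import ctrl, imaging gives the robot as it stands.
- The arm moves only by the tool step_arm, never from a script. Its argument "steps" is a list of rows, each an object with "travel": the shift along the tool's x, y, z each as a share of 0.2 m, from -1 to 1, a list of three; "turn": the turn, a rotation vector about the tool's x, y, z each as a share of 2 pi rad, from -1 to 1, a list of three. In form: [{"travel": [x, y, z], "turn": [wx, wy, wz]}, ...]. A call has exactly 8 rows; each row is the pose to reach, as a shift and turn from the pose commanded when the call began, along the tool's axes at that moment, turning the shorter way round; what a row does not reach only later rows make up. A row lasts 1/10 s, in which the tool goes at most 50 mm and 8.59 degrees, less where a joint would pass 70% of its speed; a pose out of reach is approached as far as the arm can. A call with a number of a shift or a turn outside -1 to 1 is refused whole. A call with a gripper value outside its range is refused whole. "hand" is the opening, from 0 (shut) to 1 (fully open), set as the call begins (left out, the last holds). The fingers move at their own pace and stop on an object; "force" is the grip in N (left out, the last holds). Time passes only in rows, so rows that repeat a pose let the fingers close, or fill a call up. It gives the time, the measured TCP pose, the force, the opening and the grip force at its end, in the units of the state.
- ctrl.state(): the state, without advancing time (a new reading comes with each control period).
- imaging.capture(name): name is "scene" or "top" or "wrist"; returns the picture (480x640x3 uint8, red, green, blue); there is no depth.
- imaging.calibration(name): a dict with "fx", "fy", "cx", "cy" (pixels), "origin" and "rotation" of the camera in the world; the wrist camera has in their place "T_tool_cam" (4x4, takes a point from camera to tool coordinates, whose origin is the TCP and whose axes are the flange's). Camera axes: x right, y up, looking along -z (the intrinsics and any distortion apply to the point x, -y, -z); pixel columns grow to the right and rows downward; lengths in mm; the calibration is good to about 2 mm. A picture is of the moment at which its call begins: read the wrist's pose just before it. calibration takes no time and is no camera call.
- ctrl.hand_in(): hands the job in; it is judged then, once.
The state is a dict: "time": time; "joint_pos": joint angles; "joint_velocities": joint speeds; "tau": joint torques, N m; "position": TCP position; "orientation": TCP orientation; "contact_force": force on the tool from outside, world axes, zero at the start; "moment": the same for the moment, N m; "finger_gap": finger opening in mm; "finger_force": force on a finger pad.
Only numpy, scipy, OpenCV 4.12 (cv2) and the standard library are available. Lean on these libraries where they do the work, as an engineer would, in place of code of your own. Each camera call takes 0.05 s, during which the arm holds its last target. There are 200 camera calls.

TASK

Power up the bench and start the phone test using only your closed fingertips: first tip the rocker on the low white mains block fully over to on (press down its raised, ribbed end), then push the round key on the grey supply all the way in so that it stays down, then press the long bar key on the tester all the way down and keep it held, finishing while still holding it down. Leave the square key alone, and do not lift or shift the phone, the jar, the tape roll or the spudger.

Things in the scene. Friction and masses are not known exactly. Their poses are not given: they have to be found in the camera images.
- mains: Mains block, fixed to the bench: white rounded housing 120 x 80 mm, top 36 mm high, one wide grey rocker (62 x 32 mm) in the middle of its top inside a low black frame (3 mm high, 78 x 46 mm). Origin: centre of its underside; x along the rocker towards the rocker's on end, y along the rocker's hinge, z up. The hinge lies on the origin's vertical, 41 mm above it.
- mains_on_end (a point): Point on the top face of the rocker's on half, 21 mm from the hinge line and mid-width: where to press. This half is the ribbed one and stands raised while off (point 51 mm above the bench, face sloping up by 0.3 rad towards the end); fully on, the half is level and the point is 45 mm above the bench, 21 mm along the block's x from the hinge.
- mains_rocker (a joint): Rocker angle in rad: 0 off, 0.3 fully on (stop); counts as on above 0.24. No spring: it stays where it is left; about 3.5 N at the press point moves it.
- supply: Bench supply, fixed to the bench: grey housing 130 x 120 mm, flat top 45 mm high, dark display on the far part of the top, two white keys on the near part (round to the left, square to the right, 64 mm apart), two posts and a dial on the front face. Origin: centre of its underside; x towards the display, y from the square key to the round key, z up.
- round_key_top (a point): Centre of the top face of the round key (26 mm diameter). 57 mm above the bench when out, 51 mm when fully in (6 mm above the housing).
- round_key (a joint): Travel of the round key in m: 0 out, 0.006 fully in (stop), counts as in above 0.0045. It yields at about 3 N and stays where it is left (no spring).
- square_key_top (a point): Centre of the top face of the square key (22 x 22 mm), 57 mm above the bench. Not to be pressed.
- square_key (a joint): Travel of the square key in m: 0 out, 0.006 in. It also yields at about 3 N and stays in; must stay out.
- tester: Board tester, fixed to the bench: aluminium plate 144 x 172 mm, top 22 mm high, with a nest (black rim 5 mm high) on its far part in which the opened phone lies, and one grey bar key along the near edge. Origin: centre of its underside; x from the key to the nest, y along the bar key, z up.
- test_key_top (a point): Centre of the top face of the bar key (22 x 60 mm, long along the tester's y), 48 mm on the -x side of the tester's origin. 38 mm above the bench when up, 32 mm when fully down (10 mm above the plate).
- test_key (a joint): Travel of the bar key in m: 0 up, 0.006 fully down (stop), counts as down above 0.0045. Sprung: 2.4 N starts it, 6 N holds it fully down; it rises when released.
- phone: Opened phone, 145 x 71 x 8 mm, lying loose in the tester's nest, its underside on the plate. Origin: centre of its underside, x along its length. It is a bystander.
- amber_jar: Small amber screw jar, 38 mm diameter, 33 mm high, standing loose. Origin: centre of its underside. It is a bystander.
- tape: Roll of tape lying flat, 86 mm diameter, 12 mm high, loose. Origin: centre of its underside. It is a bystander.
- spudger: Thin pry stick, 142 x 8 x 8 mm, lying loose, long along its y. Origin: middle of its underside. It is a bystander.

How it is judged:
By the outcome, as a careful person would: the job done as asked, in the order asked, and still so for the second after the job is handed in, while the arm keeps its last pose, push and grip.
It also fails if it takes over 58 s, if anything falls off the work surface, if the arm or the gripper's body presses on something with over 40 N, if the wrist force passes 120 N, or if a joint passes its speed limit or range.

## Working session

There is one attempt and no reset: what is moved stays moved. The work goes in short steps, Python scripts to look and compute and a tool call to move; the robot and the scene stay as the last step left them, time stands still between calls to the robot, and variables do not carry over. Pictures are saved under pics/ and viewed, at most 10 in all, crops included, and the job is handed in when it is done.

Besides the shell and the picture viewer there is one more tool, called after ">>>" by a JSON object that holds its "fn" and its "kwargs", one argument or row to a line. step_arm: Moves the arm, as the interface text tells. Shift numbers are shares of 0.2 m and turn numbers shares of 2 pi rad, none past 1 either way. Its arguments: {"type":"object","properties":{"steps":{"type":"array","items":{"type":"object","properties":{"travel":{"type":"array","items":{"type":"number"}},"turn":{"type":"array","items":{"type":"number"}}}}},"hand":{"type":"number"},"force":{"type":"number"}},"required":["steps"]}

```bash
mkdir -p pics; python3 - <<'E'
from workcell import ctrl, imaging
import cv2,json
s=ctrl.state();print(s['time'],s['position'],s['orientation'],s['finger_gap'])
for n in("scene","top"):
    c=imaging.calibration(n);print(n,c)
    cv2.imwrite(f"pics/{n}0.png",imaging.capture(n)[:,:,::-1])
print(imaging.calibration("wrist"))
E
```

```text
0.0 [ 221.07424349 -475.85268519  230.48555791] [[ 9.06936905e-01  4.21266106e-01 -5.64373222e-04]
 [ 4.21266472e-01 -9.06935744e-01  1.45428382e-03]
 [ 1.00790234e-04 -1.55669518e-03 -9.99998783e-01]] 85.262296201547
scene {'fx': 505.0195449048763, 'fy': 505.0195449048763, 'cx': 318.1386765249038, 'cy': 244.46070850083123, 'origin': array([-103.17171096,  675.0338425 ,  706.95154944]), 'rotation': array([[-0.70513304,  0.40865948, -0.57946944],
       [-0.70896773, -0.39210968,  0.58618662],
       [ 0.01233514,  0.82416468,  0.56621588]])}
top {'fx': 527.0123473366248, 'fy': 527.0123473366248, 'cx': 310.1350938848904, 'cy': 241.87124026366467, 'origin': array([ 442.21595128,  -14.25043206, 1193.14289371]), 'rotation': array([[-0.0142918 ,  0.99509075, -0.09792932],
       [-0.99988424, -0.01473417, -0.0037955 ],
       [-0.00521977,  0.09786374,  0.99518613]])}
{'fx': 343.43643126627876, 'fy': 343.43643126627876, 'cx': 312.10161191690963, 'cy': 242.57836311311115, 'T_tool_cam': array([[-3.81944205e-04,  9.45953780e-01,  3.24301251e-01,
         8.45958440e+01],
       [ 9.99999882e-01,  2.63422757e-04,  4.09367548e-04,
        -5.19406747e-01],
       [ 3.01814449e-04,  3.24301369e-01, -9.45953768e-01,
        -1.41899312e+02],
       [ 0.00000000e+00,  0.00000000e+00,  0.00000000e+00,
         1.00000000e+00]])}
```

View pics/top0.png

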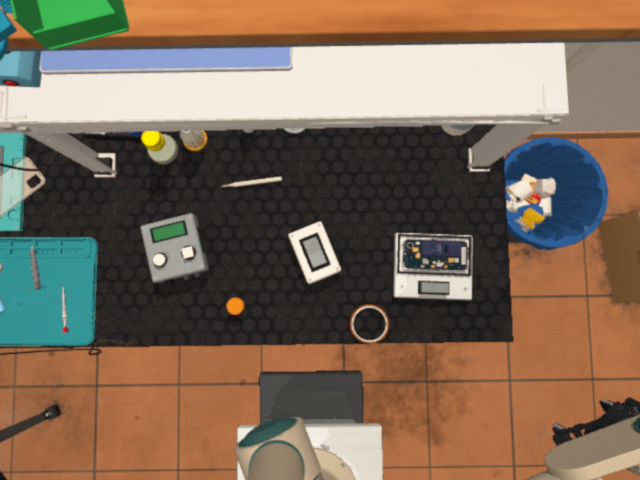

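View pics/scene0.png

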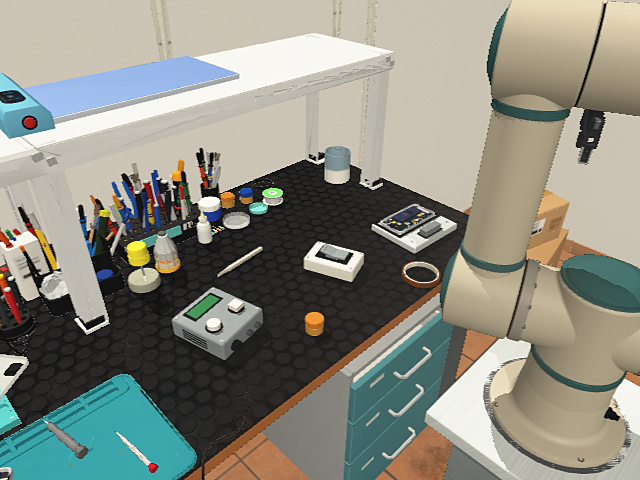

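The top view shows the supply at about (174,248), with its round key at (159,260) and square key at (188,253). The mains block is at (315,252), the tester at (434,266), and its bar key at (434,288). Next I'll zoom in and cast rays.

```bash
cat >h.py <<'E'
import numpy as np,cv2
from workcell import ctrl,imaging
def ray(c,u,v,z,R=None,o=None):
    R=c['rotation'] if R is None else R;o=c['origin'] if o is None else o
    d=R@np.array([(u-c['cx'])/c['fx'],-(v-c['cy'])/c['fy'],-1]);return o+d*(z-o[2])/d[2]
def proj(c,p):
    q=c['rotation'].T@(np.array(p)-c['origin']);return c['cx']-c['fx']*q[0]/q[2],c['cy']+c['fy']*q[1]/q[2]
def blobs(im,mask,lo):
    n,l,s,ce=cv2.connectedComponentsWithStats(mask.astype(np.uint8));return [(s[i],ce[i],l==i) for i in range(1,n) if s[i,4]>=lo]
E
python3 - <<'E'
from h import *
t=cv2.imread("pics/top0.png");c=imaging.calibration("top")
g=t.min(2).astype(int);sat=t.max(2).astype(int)-g
def rect(roi,th,z,nm,hi=256):
    m=np.zeros(g.shape,bool);x0,x1,y0,y1=roi;m[y0:y1,x0:x1]=((g>th)&(g<hi)&(sat<40))[y0:y1,x0:x1]
    b=max(blobs(t,m,20),key=lambda b:b[0][4])
    cnt=max(cv2.findContours(b[2].astype(np.uint8),0,2)[0],key=len)
    w=np.array([ray(c,*p,z)[:2] for p in cnt[:,0]],np.float32)
    print(nm,b[0],b[1],ray(c,*b[1],z).round(1),cv2.minAreaRect(w))
rect((280,350,215,290),150,36,"mains")
rect((385,480,225,305),150,22,"tester")
rect((135,215,205,290),100,45,"supply")
rect((150,170,250,270),215,57,"round")
rect((179,199,243,263),215,57,"square")
a=cv2.resize(t[215:290,280,None] if 0 else t[215:290,280:350],(560,600),interpolation=2)
s=cv2.imread("pics/scene0.png")
b=cv2.resize(s[232:290,295,None] if 0 else s[232:290,295:372],(240,180),interpolation=2)
o=np.zeros((600,800,3),np.uint8);o[:,:560]=a;o[:180,560:]=b
k=cv2.resize(t[270:305,390:478],(240,96),interpolation=2);o[200:296,560:]=k
cv2.imwrite("pics/zoom.png",o)
E
```

```text
mains [ 289  222   52   61 1064] [314.16729323 251.81860902] [533.9 -18.4  36. ] ((534.2254028320312, -18.454330444335938), (117.75630187988281, 78.12970733642578), 21.281829833984375)
tester [ 395  233   77   66 1281] [430.29352069 283.14832162] [ 461.7 -274.4   22. ] ((500.23065185546875, -281.59515380859375), (169.9493408203125, 140.20643615722656), 86.98817443847656)
supply [ 141  213   64   69 2481] [173.29463926 250.13623539] [541.5 289.9  45. ] ((548.4607543945312, 291.417724609375), (127.7664794921875, 118.46454620361328), 13.372831344604492)
round [154 255  10  10  71] [158.26760563 259.15492958] [521.3 319.   57. ] ((521.4404907226562, 318.9609375), (18.617938995361328, 20.077552795410156), 26.041446685791016)
square [183 247   9  10  69] [187.02898551 251.86956522] [536.2 256.9  57. ] ((536.1953125, 256.99676513671875), (17.474123001098633, 17.777183532714844), 13.304261207580566)
```

View pics/zoom.png

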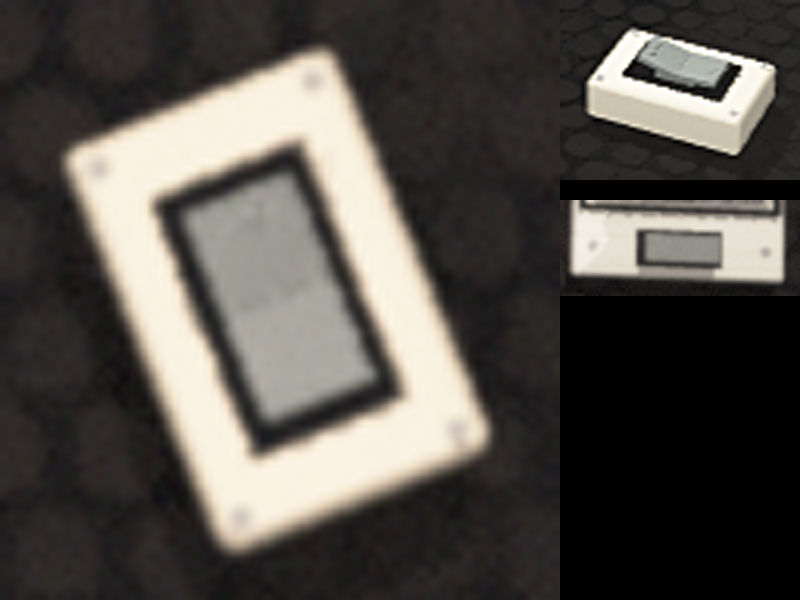

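The far (+x, +y) end looks raised in the scene view, and the sizes agree with those given: 117.8x78 mains, key spacing 63.9 mm. I'll close the fingers and move over the mains block to check from nearer.

>>> {"fn": "step_arm", "kwargs": {
  "steps": [
    {"travel": [0.2, -0.12, 0.01], "turn": [0, 0, 0]},
    {"travel": [0.4, -0.235, 0.02], "turn": [0, 0, 0]},
    {"travel": [0.6, -0.35, 0.04], "turn": [0, 0, 0]},
    {"travel": [0.8, -0.47, 0.05], "turn": [0, 0, 0]},
    {"travel": [0.8, -0.47, 0.05], "turn": [0, 0, 0]},
    {"travel": [0.8, -0.47, 0.05], "turn": [0, 0, 0]},
    {"travel": [0.8, -0.47, 0.05], "turn": [0, 0, 0]},
    {"travel": [0.8, -0.47, 0.05], "turn": [0, 0, 0]}
  ],
  "hand": 0,
  "force": 40
}}

```text
time: 0.9
position: [326.1, -324.4, 221.2]
orientation: [[0.908, 0.42, -0.0], [0.42, -0.908, -0.0], [-0.0, -0.0, -1.0]]
contact_force: [-0.4, 0.4, 0.7]
finger_gap: -0.2
finger_force: 0.0
```

>>> {"fn": "step_arm", "kwargs": {
  "steps": [
    {"travel": [0.2, -0.12, 0.01], "turn": [0, 0, 0]},
    {"travel": [0.4, -0.235, 0.02], "turn": [0, 0, 0]},
    {"travel": [0.6, -0.35, 0.04], "turn": [0, 0, 0]},
    {"travel": [0.8, -0.47, 0.05], "turn": [0, 0, 0]},
    {"travel": [0.8, -0.47, 0.05], "turn": [0, 0, 0]},
    {"travel": [0.8, -0.47, 0.05], "turn": [0, 0, 0]},
    {"travel": [0.8, -0.47, 0.05], "turn": [0, 0, 0]},
    {"travel": [0.8, -0.47, 0.05], "turn": [0, 0, 0]}
  ]
}}

```text
time: 1.7
position: [431.7, -172.2, 211.4]
orientation: [[0.908, 0.419, 0.0], [0.419, -0.908, -0.0], [-0.0, 0.0, -1.0]]
contact_force: [-0.2, 0.4, -0.6]
finger_gap: 0.2
finger_force: 0.0
```

>>> {"fn": "step_arm", "kwargs": {
  "steps": [
    {"travel": [0.2, -0.12, 0.01], "turn": [0, 0, 0]},
    {"travel": [0.4, -0.235, 0.02], "turn": [0, 0, 0]},
    {"travel": [0.6, -0.35, 0.04], "turn": [0, 0, 0]},
    {"travel": [0.8, -0.47, 0.05], "turn": [0, 0, 0]},
    {"travel": [0.8, -0.47, 0.05], "turn": [0, 0, 0]},
    {"travel": [0.8, -0.47, 0.05], "turn": [0, 0, 0]},
    {"travel": [0.8, -0.47, 0.05], "turn": [0, 0, 0]},
    {"travel": [0.8, -0.47, 0.05], "turn": [0, 0, 0]}
  ]
}}

```text
time: 2.5
position: [537.4, -19.7, 201.7]
orientation: [[0.908, 0.419, 0.001], [0.419, -0.908, -0.0], [0.0, 0.001, -1.0]]
contact_force: [-0.4, -0.1, -0.3]
finger_gap: 0.3
finger_force: 0.0
```

```bash
cat >>h.py <<'E'
def wcal():
    s=ctrl.state();c=dict(imaging.calibration("wrist"));T=c['T_tool_cam'];R=np.array(s['orientation'])
    c['rotation']=R@T[:3,:3];c['origin']=np.array(s['position'])+R@T[:3,3];return s,c
E
python3 - <<'E'
from h import *
s,c=wcal();im=imaging.capture("wrist")[:,:,::-1].copy()
print(s['time'],s['position'],s['orientation'],s['contact_force'],s['finger_gap'])
import pickle;pickle.dump(c,open("c1.pkl","wb"))
cv2.imwrite("pics/w1.png",im)
print([np.round(proj(c,p)) for p in [(534.2,-18.5,41),(553.8,-10.8,51),s['position']]])
E
```

```text
2.5 [537.38341134 -19.7123083  201.65912382] [[ 9.07930148e-01  4.19121137e-01  5.65059358e-04]
 [ 4.19121339e-01 -9.07930181e-01 -3.00766602e-04]
 [ 3.86976805e-04  5.09903500e-04 -9.99999795e-01]] [-0.43468726 -0.12237552 -0.28014618] 0.25861823324058675
[array([310., 225.]), array([311., 205.]), array([313., 315.])]
```

View pics/w1.png

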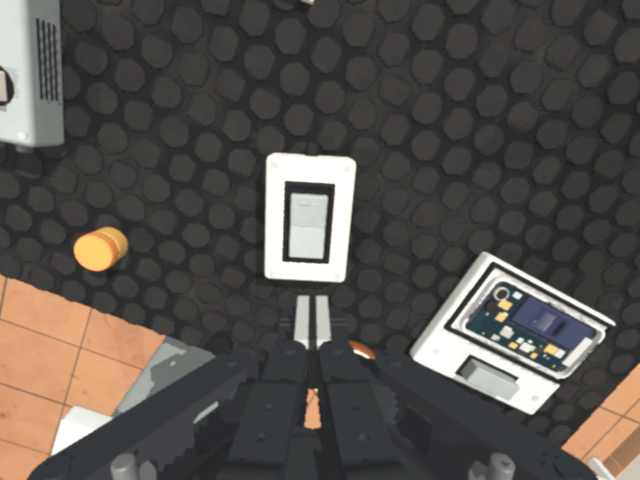

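The wrist view shows the rocker at about (309,225), as predicted, with the bar key at about (490,378). I'll enlarge it to confirm the ribbed end.

```bash
python3 - <<'E'
from h import *
import pickle
c=pickle.load(open("c1.pkl","rb"));im=cv2.imread("pics/w1.png");g=im.max(2).astype(int)
def quad(m,z,nm):
    cnt=max(cv2.findContours(m.astype(np.uint8),0,2)[0],key=cv2.contourArea)
    w=np.array([ray(c,*p,z)[:2] for p in cnt[:,0]],np.float32);print(nm,cv2.boundingRect(cnt),cv2.minAreaRect(w))
m=np.zeros(g.shape,bool);m[150:290,255:365]=(g>150)[150:290,255:365];quad(m,36,"mains")
m=np.zeros(g.shape,bool);m[170:275,275:342]=(g<60)[170:275,275:342];quad(m,39,"frame")
# tester key grey
m=np.zeros(g.shape,bool);m[345:410,445:535]=((g>95)&(g<185))[345:410,445:535];quad(m,38,"key")
o=np.zeros((600,800,3),np.uint8);o[:,:400]=cv2.resize(im[180:270,280:340],(400,600),interpolation=2);o[:400,400:]=cv2.resize(im[330:420,440:530],(400,400),interpolation=2)
cv2.imwrite("pics/z2.png",o)
E
```

```text
mains (264, 152, 92, 131) ((535.6740112304688, -15.298843383789062), (120.50701904296875, 79.32172393798828), 21.308866500854492)
frame (284, 183, 50, 80) ((533.9139404296875, -15.754692077636719), (74.1930160522461, 42.30204772949219), 21.3270263671875)
key (455, 354, 64, 30) ((458.90594482421875, -262.81048583984375), (66.15108489990234, 30.734209060668945), 87.43541717529297)
```

View pics/z2.png

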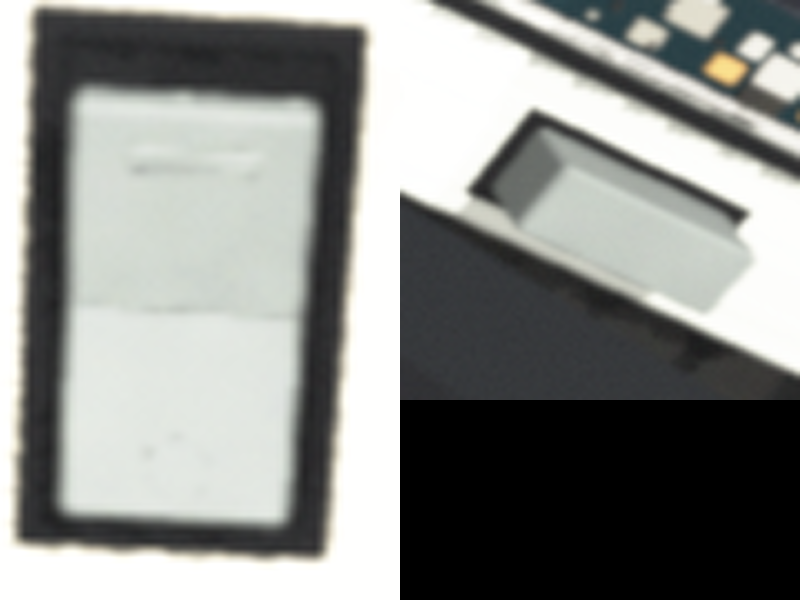

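The far half carries the line rib and is raised: its end face shows from the far side, and its displacement is opposite in the two views. The near half carries the dot mark. Next I'll descend over the on end.

>>> {"fn": "step_arm", "kwargs": {
  "steps": [
    {"travel": [0.1, -0.01, 0.15], "turn": [0, 0, 0]},
    {"travel": [0.1, -0.01, 0.3], "turn": [0, 0, 0]},
    {"travel": [0.1, -0.01, 0.45], "turn": [0, 0, 0]},
    {"travel": [0.1, -0.01, 0.58], "turn": [0, 0, 0]},
    {"travel": [0.1, -0.01, 0.65], "turn": [0, 0, 0]},
    {"travel": [0.1, -0.01, 0.68], "turn": [0, 0, 0]},
    {"travel": [0.1, -0.01, 0.68], "turn": [0, 0, 0]},
    {"travel": [0.1, -0.01, 0.68], "turn": [0, 0, 0]}
  ]
}}

```text
time: 3.35
position: [555.9, -8.2, 66.9]
orientation: [[0.907, 0.421, 0.002], [0.421, -0.907, -0.0], [0.002, 0.001, -1.0]]
contact_force: [0.5, -0.2, 0.7]
finger_gap: -0.2
finger_force: 0.0
```

>>> {"fn": "step_arm", "kwargs": {
  "steps": [
    {"travel": [0, 0, 0.02], "turn": [0, 0, 0]},
    {"travel": [0, 0, 0.04], "turn": [0, 0, 0]},
    {"travel": [0, 0, 0.055], "turn": [0, 0, 0]},
    {"travel": [0, 0, 0.07], "turn": [0, 0, 0]},
    {"travel": [0, 0, 0.08], "turn": [0, 0, 0]},
    {"travel": [0, 0, 0.09], "turn": [0, 0, 0]},
    {"travel": [0, 0, 0.095], "turn": [0, 0, 0]},
    {"travel": [0, 0, 0.095], "turn": [0, 0, 0]}
  ]
}}

```text
time: 4.15
position: [555.1, -8.0, 46.3]
orientation: [[0.907, 0.421, 0.0], [0.421, -0.907, -0.0], [0.0, 0.0, -1.0]]
contact_force: [2.4, 0.3, 3.0]
finger_gap: -0.0
finger_force: 1.2
```

Rocker resistance is about 3 N. I'll push on until the force rises at the stop.

>>> {"fn": "step_arm", "kwargs": {
  "steps": [
    {"travel": [0, 0, 0.005], "turn": [0, 0, 0]},
    {"travel": [0, 0, 0.01], "turn": [0, 0, 0]},
    {"travel": [0, 0, 0.015], "turn": [0, 0, 0]},
    {"travel": [0, 0, 0.015], "turn": [0, 0, 0]},
    {"travel": [0, 0, 0.015], "turn": [0, 0, 0]},
    {"travel": [0, 0, 0.015], "turn": [0, 0, 0]},
    {"travel": [0, 0, 0.015], "turn": [0, 0, 0]},
    {"travel": [0, 0, 0.015], "turn": [0, 0, 0]}
  ]
}}

```text
time: 4.95
position: [555.3, -8.0, 44.8]
orientation: [[0.907, 0.421, 0.001], [0.421, -0.907, -0.0], [0.001, 0.001, -1.0]]
contact_force: [-2.2, 0.7, 13.0]
finger_gap: -0.3
finger_force: 6.0
```

>>> {"fn": "step_arm", "kwargs": {
  "steps": [
    {"travel": [0, 0, -0.1], "turn": [0, 0, 0]},
    {"travel": [0, 0, -0.25], "turn": [0, 0, 0]},
    {"travel": [0, 0, -0.4], "turn": [0, 0, 0]},
    {"travel": [0, 0, -0.55], "turn": [0, 0, 0]},
    {"travel": [0, 0, -0.7], "turn": [0, 0, 0]},
    {"travel": [0, 0, -0.75], "turn": [0, 0, 0]},
    {"travel": [0, 0, -0.75], "turn": [0, 0, 0]},
    {"travel": [0, 0, -0.75], "turn": [0, 0, 0]}
  ]
}}

```text
time: 5.75
position: [554.3, -8.0, 191.1]
orientation: [[0.907, 0.421, -0.003], [0.421, -0.907, 0.0], [-0.003, -0.001, -1.0]]
contact_force: [0.1, -0.6, -0.9]
finger_gap: -0.2
finger_force: 0.0
```

```bash
python3 - <<'E'
from h import *
s,c=wcal();im=imaging.capture("wrist")[:,:,::-1]
print(s['position'])
u,v=np.round(proj(c,(534.2,-17,41))).astype(int);print(u,v)
cv2.imwrite("pics/w2.png",cv2.resize(im[max(0,v-60):v+60,u-60:u+60],(600,600),interpolation=2))
E
```

```text
[554.25320206  -7.99697935 191.12134072]
313 249
```

View pics/w2.png

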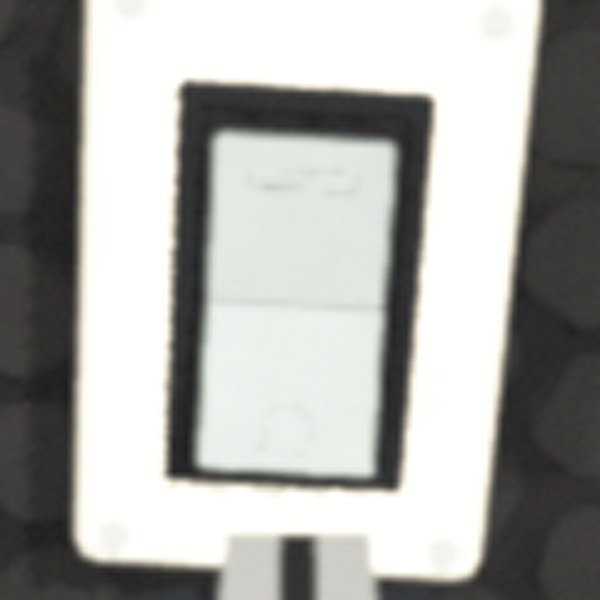

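>>> {"fn": "step_arm", "kwargs": {
  "steps": [
    {"travel": [0.07, -0.2, 0], "turn": [0, 0, 0]},
    {"travel": [0.14, -0.4, 0], "turn": [0, 0, 0]},
    {"travel": [0.2, -0.6, 0], "turn": [0, 0, 0]},
    {"travel": [0.27, -0.78, 0], "turn": [0, 0, 0]},
    {"travel": [0.27, -0.78, 0], "turn": [0, 0, 0]},
    {"travel": [0.27, -0.78, 0], "turn": [0, 0, 0]},
    {"travel": [0.27, -0.78, 0], "turn": [0, 0, 0]},
    {"travel": [0.27, -0.78, 0], "turn": [0, 0, 0]}
  ]
}}

```text
time: 6.6
position: [538.4, 155.1, 192.7]
orientation: [[0.908, 0.42, -0.001], [0.42, -0.908, -0.0], [-0.001, 0.0, -1.0]]
contact_force: [0.2, -0.7, -0.5]
finger_gap: -0.1
finger_force: 0.0
```

>>> {"fn": "step_arm", "kwargs": {
  "steps": [
    {"travel": [0.07, -0.2, 0], "turn": [0, 0, 0]},
    {"travel": [0.14, -0.4, 0], "turn": [0, 0, 0]},
    {"travel": [0.2, -0.6, 0], "turn": [0, 0, 0]},
    {"travel": [0.27, -0.78, 0], "turn": [0, 0, 0]},
    {"travel": [0.27, -0.78, 0], "turn": [0, 0, 0]},
    {"travel": [0.27, -0.78, 0], "turn": [0, 0, 0]},
    {"travel": [0.27, -0.78, 0], "turn": [0, 0, 0]},
    {"travel": [0.27, -0.78, 0], "turn": [0, 0, 0]}
  ]
}}

```text
time: 7.4
position: [522.1, 319.0, 193.4]
orientation: [[0.908, 0.419, 0.0], [0.419, -0.908, -0.0], [0.0, 0.0, -1.0]]
contact_force: [-0.1, 0.3, 0.5]
finger_gap: 0.1
finger_force: 0.0
```

```bash
python3 - <<'E'
from h import *
s,c=wcal();im=imaging.capture("wrist")[:,:,::-1].copy()
print(s['time'],s['position'],s['orientation'][0])
import pickle;pickle.dump(c,open("c3.pkl","wb"))
cv2.imwrite("pics/w3.png",im)
print([np.round(proj(c,p)) for p in [(521.3,319,57),(536.2,257,57)]])
E
```

```text
7.4 [522.11259483 319.00284563 193.41815607] [9.07875177e-01 4.19240531e-01 2.01543044e-04]
[array([312., 231.]), array([385., 245.])]
```

View pics/w3.png

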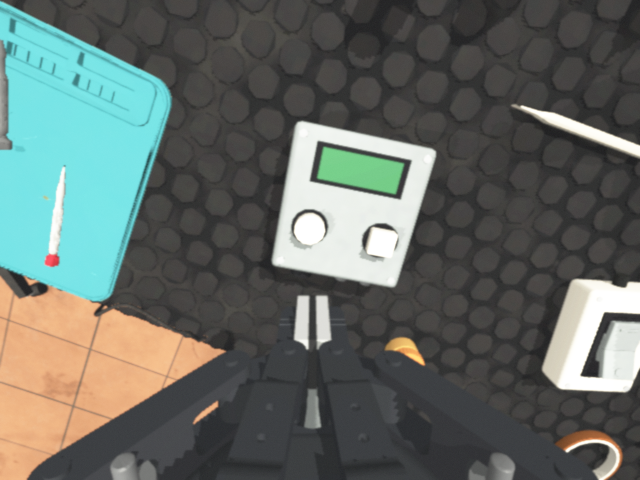

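The rocker now lies level. The round key is at (309,229) against a predicted (312,231), about 2 mm to the left, so I'll shift slightly and descend.

>>> {"fn": "step_arm", "kwargs": {
  "steps": [
    {"travel": [0, -0.007, 0.15], "turn": [0, 0, 0]},
    {"travel": [0, -0.007, 0.3], "turn": [0, 0, 0]},
    {"travel": [0, -0.007, 0.45], "turn": [0, 0, 0]},
    {"travel": [0, -0.007, 0.55], "turn": [0, 0, 0]},
    {"travel": [0, -0.007, 0.61], "turn": [0, 0, 0]},
    {"travel": [0, -0.007, 0.63], "turn": [0, 0, 0]},
    {"travel": [0, -0.007, 0.63], "turn": [0, 0, 0]},
    {"travel": [0, -0.007, 0.63], "turn": [0, 0, 0]}
  ]
}}

```text
time: 8.25
position: [521.7, 322.0, 68.8]
orientation: [[0.907, 0.421, 0.002], [0.421, -0.907, 0.001], [0.002, -0.0, -1.0]]
contact_force: [0.2, 0.5, 0.1]
finger_gap: 0.1
finger_force: 0.0
```

>>> {"fn": "step_arm", "kwargs": {
  "steps": [
    {"travel": [0, 0, 0.02], "turn": [0, 0, 0]},
    {"travel": [0, 0, 0.035], "turn": [0, 0, 0]},
    {"travel": [0, 0, 0.045], "turn": [0, 0, 0]},
    {"travel": [0, 0, 0.055], "turn": [0, 0, 0]},
    {"travel": [0, 0, 0.065], "turn": [0, 0, 0]},
    {"travel": [0, 0, 0.075], "turn": [0, 0, 0]},
    {"travel": [0, 0, 0.08], "turn": [0, 0, 0]},
    {"travel": [0, 0, 0.08], "turn": [0, 0, 0]}
  ]
}}

```text
time: 9.05
position: [521.0, 321.8, 51.1]
orientation: [[0.907, 0.421, 0.0], [0.421, -0.907, -0.0], [0.0, 0.0, -1.0]]
contact_force: [-0.5, -0.3, 1.0]
finger_gap: 0.4
finger_force: 0.6
```

>>> {"fn": "step_arm", "kwargs": {
  "steps": [
    {"travel": [0, 0, 0.005], "turn": [0, 0, 0]},
    {"travel": [0, 0, 0.01], "turn": [0, 0, 0]},
    {"travel": [0, 0, 0.013], "turn": [0, 0, 0]},
    {"travel": [0, 0, 0.013], "turn": [0, 0, 0]},
    {"travel": [0, 0, 0.013], "turn": [0, 0, 0]},
    {"travel": [0, 0, 0.013], "turn": [0, 0, 0]},
    {"travel": [0, 0, 0.013], "turn": [0, 0, 0]},
    {"travel": [0, 0, 0.013], "turn": [0, 0, 0]}
  ]
}}

```text
time: 9.85
position: [521.1, 321.8, 50.9]
orientation: [[0.907, 0.421, 0.001], [0.421, -0.907, 0.0], [0.001, 0.0, -1.0]]
contact_force: [-7.8, -4.0, 13.2]
finger_gap: -0.0
finger_force: 7.3
```

>>> {"fn": "step_arm", "kwargs": {
  "steps": [
    {"travel": [0, 0, -0.1], "turn": [0, 0, 0]},
    {"travel": [0, 0, -0.25], "turn": [0, 0, 0]},
    {"travel": [0, 0, -0.4], "turn": [0, 0, 0]},
    {"travel": [0, 0, -0.55], "turn": [0, 0, 0]},
    {"travel": [0, 0, -0.7], "turn": [0, 0, 0]},
    {"travel": [0, 0, -0.72], "turn": [0, 0, 0]},
    {"travel": [0, 0, -0.72], "turn": [0, 0, 0]},
    {"travel": [0, 0, -0.72], "turn": [0, 0, 0]}
  ]
}}

```text
time: 10.65
position: [520.5, 321.5, 190.7]
orientation: [[0.907, 0.421, -0.002], [0.421, -0.907, -0.001], [-0.003, 0.0, -1.0]]
contact_force: [-0.3, 0.4, -0.5]
finger_gap: -0.3
finger_force: 0.0
```

```bash
python3 - <<'E'
from h import *
s,c=wcal();im=imaging.capture("wrist")[:,:,::-1];print(s['position'])
a=im[180:290,265:425];b=cv2.imread("pics/w3.png")[180:290,265:425]
cv2.imwrite("pics/w4.png",np.vstack([cv2.resize(x,(436,300),interpolation=2) for x in(b,a)]))
E
```

```text
[520.49165902 321.47303109 190.66682334]
```

View pics/w4.png

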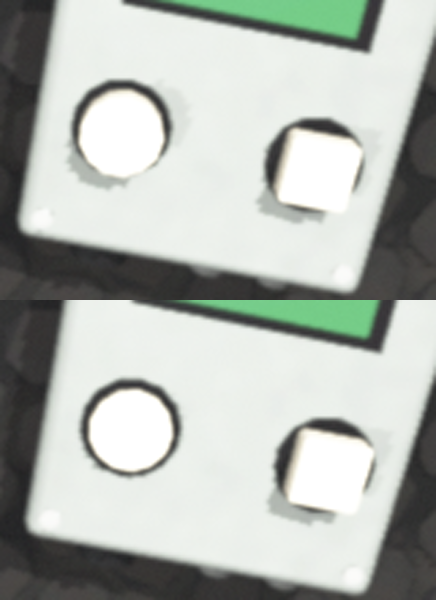

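>>> {"fn": "step_arm", "kwargs": {
  "steps": [
    {"travel": [-0.12, 0.2, 0], "turn": [0, 0, 0]},
    {"travel": [-0.24, 0.4, 0], "turn": [0, 0, 0]},
    {"travel": [-0.36, 0.6, 0], "turn": [0, 0, 0]},
    {"travel": [-0.48, 0.79, 0], "turn": [0, 0, 0]},
    {"travel": [-0.52, 0.86, 0], "turn": [0, 0, 0]},
    {"travel": [-0.52, 0.86, 0], "turn": [0, 0, 0]},
    {"travel": [-0.52, 0.86, 0], "turn": [0, 0, 0]},
    {"travel": [-0.52, 0.86, 0], "turn": [0, 0, 0]}
  ]
}}

```text
time: 11.5
position: [499.0, 122.9, 192.0]
orientation: [[0.906, 0.422, -0.001], [0.422, -0.906, 0.0], [-0.001, -0.0, -1.0]]
contact_force: [0.0, 0.4, 0.1]
finger_gap: -0.1
finger_force: 0.0
```

>>> {"fn": "step_arm", "kwargs": {
  "steps": [
    {"travel": [-0.12, 0.2, 0], "turn": [0, 0, 0]},
    {"travel": [-0.24, 0.4, 0], "turn": [0, 0, 0]},
    {"travel": [-0.36, 0.6, 0], "turn": [0, 0, 0]},
    {"travel": [-0.48, 0.79, 0], "turn": [0, 0, 0]},
    {"travel": [-0.52, 0.86, 0], "turn": [0, 0, 0]},
    {"travel": [-0.52, 0.86, 0], "turn": [0, 0, 0]},
    {"travel": [-0.52, 0.86, 0], "turn": [0, 0, 0]},
    {"travel": [-0.52, 0.86, 0], "turn": [0, 0, 0]}
  ]
}}

```text
time: 12.3
position: [477.5, -76.4, 192.5]
orientation: [[0.906, 0.423, -0.0], [0.423, -0.906, 0.0], [-0.0, -0.0, -1.0]]
contact_force: [-0.2, -0.6, -0.3]
finger_gap: -0.1
finger_force: 0.0
```

>>> {"fn": "step_arm", "kwargs": {
  "steps": [
    {"travel": [-0.12, 0.2, 0], "turn": [0, 0, 0]},
    {"travel": [-0.24, 0.4, 0], "turn": [0, 0, 0]},
    {"travel": [-0.36, 0.6, 0], "turn": [0, 0, 0]},
    {"travel": [-0.48, 0.79, 0], "turn": [0, 0, 0]},
    {"travel": [-0.52, 0.86, 0], "turn": [0, 0, 0]},
    {"travel": [-0.52, 0.86, 0], "turn": [0, 0, 0]},
    {"travel": [-0.52, 0.86, 0], "turn": [0, 0, 0]},
    {"travel": [-0.52, 0.86, 0], "turn": [0, 0, 0]}
  ]
}}

```text
time: 13.1
position: [456.0, -276.0, 192.8]
orientation: [[0.906, 0.423, 0.0], [0.423, -0.906, 0.0], [0.0, -0.0, -1.0]]
contact_force: [0.8, 0.1, -1.1]
finger_gap: -0.3
finger_force: 0.0
```

```bash
python3 - <<'E'
from h import *
s,c=wcal();im=imaging.capture("wrist")[:,:,::-1].copy()
print(s['time'],s['position'],s['orientation'][0])
import pickle;pickle.dump(c,open("c5.pkl","wb"))
cv2.imwrite("pics/w5.png",im)
print([np.round(proj(c,p)) for p in [(452.3,-279.1,38)]])
E
```

```text
13.1 [ 455.991225   -275.95471951  192.75992727] [9.05971625e-01 4.23338389e-01 1.48548053e-04]
[array([314., 230.])]
```

View pics/w5.png

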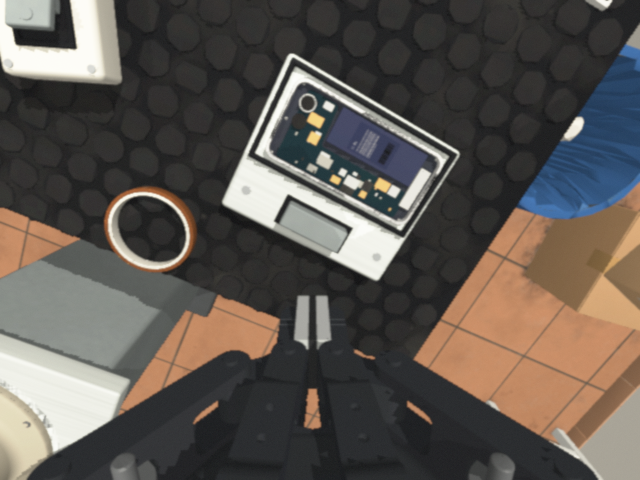

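The round key is in with no shadow under it, and the square key is still out. The bar key is at (311,227), giving a world position of about (453.6, -275.7). Next I'll descend and hold it.

>>> {"fn": "step_arm", "kwargs": {
  "steps": [
    {"travel": [-0.01, -0.005, 0.15], "turn": [0, 0, 0]},
    {"travel": [-0.01, -0.005, 0.3], "turn": [0, 0, 0]},
    {"travel": [-0.01, -0.005, 0.45], "turn": [0, 0, 0]},
    {"travel": [-0.01, -0.005, 0.6], "turn": [0, 0, 0]},
    {"travel": [-0.01, -0.005, 0.68], "turn": [0, 0, 0]},
    {"travel": [-0.01, -0.005, 0.71], "turn": [0, 0, 0]},
    {"travel": [-0.01, -0.005, 0.71], "turn": [0, 0, 0]},
    {"travel": [-0.01, -0.005, 0.71], "turn": [0, 0, 0]}
  ]
}}

```text
time: 13.95
position: [453.9, -277.6, 52.0]
orientation: [[0.907, 0.422, 0.002], [0.422, -0.907, -0.001], [0.001, 0.002, -1.0]]
contact_force: [0.0, 0.7, -0.6]
finger_gap: -0.1
finger_force: 0.0
```

>>> {"fn": "step_arm", "kwargs": {
  "steps": [
    {"travel": [0, 0, 0.02], "turn": [0, 0, 0]},
    {"travel": [0, 0, 0.04], "turn": [0, 0, 0]},
    {"travel": [0, 0, 0.055], "turn": [0, 0, 0]},
    {"travel": [0, 0, 0.065], "turn": [0, 0, 0]},
    {"travel": [0, 0, 0.075], "turn": [0, 0, 0]},
    {"travel": [0, 0, 0.085], "turn": [0, 0, 0]},
    {"travel": [0, 0, 0.09], "turn": [0, 0, 0]},
    {"travel": [0, 0, 0.09], "turn": [0, 0, 0]}
  ]
}}

```text
time: 14.75
position: [453.0, -277.6, 32.9]
orientation: [[0.907, 0.421, -0.0], [0.421, -0.907, -0.0], [-0.0, -0.0, -1.0]]
contact_force: [-3.2, 2.3, 5.0]
finger_gap: -0.2
finger_force: 2.6
```

>>> {"fn": "step_arm", "kwargs": {
  "steps": [
    {"travel": [0, 0, 0.005], "turn": [0, 0, 0]},
    {"travel": [0, 0, 0.01], "turn": [0, 0, 0]},
    {"travel": [0, 0, 0.015], "turn": [0, 0, 0]},
    {"travel": [0, 0, 0.015], "turn": [0, 0, 0]},
    {"travel": [0, 0, 0.015], "turn": [0, 0, 0]},
    {"travel": [0, 0, 0.015], "turn": [0, 0, 0]},
    {"travel": [0, 0, 0.015], "turn": [0, 0, 0]},
    {"travel": [0, 0, 0.015], "turn": [0, 0, 0]}
  ]
}}

```text
time: 15.55
position: [453.2, -277.7, 31.9]
orientation: [[0.907, 0.421, 0.0], [0.421, -0.907, -0.0], [-0.0, 0.0, -1.0]]
contact_force: [-9.4, 5.4, 18.1]
finger_gap: 0.1
finger_force: 9.3
```

```bash
python3 -c "
from workcell import ctrl
s=ctrl.state();print(s['position'],s['contact_force']);print(ctrl.hand_in())"
```

```text
[ 453.21039471 -277.7275338    31.88473431] [-9.43622294  5.39962722 18.12613957]
the job is handed in; nothing more can be done
None
```

The job is handed in at about 15.6 s of the 58 s: the rocker is fully on, the round key is in with the square key untouched, and the bar key is still held down at its stop with about 18 N.

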